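# Knock the hub out of a used-up paper core

### The job

Three used-up paper cores stand on the bench and one of them still has its wooden hub stuck inside. Set that core upright in the recess of the knock-out stand, drive the hub down and right out of it with the wooden drift so that it drops onto the stand's base, then pull the drift out and stand it upright on the bench, leaving the emptied core on the stand. Leave the two bare cores, the ribbon spool and the tags beside them where they are.

Things in the scene. Friction and masses are not known exactly. Their poses are not given: they have to be found in the camera images.
- stand_seat (a point): Centre of the recess floor of the knock-out stand: a fixed light-wood plate (110 x 122 mm, top 75 mm above the bench) on two cheeks and a base board (8 mm thick), open at two sides. The recess is round, 65 mm wide, 4 mm deep, bevelled; its floor (this point) is 71 mm above the bench; a 56 mm hole goes on down through the plate. z up, x along the cheeks, out through the open sides.
- core_a_center (a point): Centre (half-way up, on the axis) of one of three look-alike brown paper cores that stand upright on the bench: a rigid open tube, 62 mm outside, 52 mm bore, 80 mm tall, about 0.1 kg. z is its axis, up. Which core stands in which spot is drawn anew; the one with the hub about its axis is the one to work on.
- core_b_center (a point): Centre of another such paper core (same size).
- core_c_center (a point): Centre of another such paper core (same size).
- hub_center (a point): Centre of the turned wooden hub, 50 mm across, 40 mm long, spindle hole through it, inside one of the cores; its upper face is 28 to 40 mm below that core's upper end. The core's wall grips it by friction: it stays put when the core is carried and slides when pushed down the bore with about 5 to 12 N; it drops free once its upper face is near the core's lower end. z is its axis.
- drift_grip (a point): Point on the axis of the upright wooden drift, half-way up its round grip (34 mm across, 58 mm tall), 132 mm above the foot. The drift is 158 mm tall, about 0.25 kg: shaft 44 mm across and 90 mm long with a bevelled steel foot, then a collar 58 mm across and 10 mm thick, then the grip. z is the axis, up.
- drift_foot (a point): Centre of the underside of the drift, on its axis; the drift stands on it. With the collar resting on a core's upper end this point is 10 mm below the core's lower end.
- ribbon_gold: Ribbon spool lying flat on the bench, 65 mm across, 16 mm high; origin at the centre of its underside. A bystander.
- tag_stack: Stack of price tags lying on the bench, 43 x 73 x 11 mm; origin at the centre of its underside. A bystander.
- carton_corner (a point): Near right lower corner, on the bench, of a large fixed cardboard carton, up to 460 mm high with its flaps, that fills the bench's left side beyond this point in x and y (farther back, from x = 0.55 to 0.8, it bulges to y = 0.33). An arm that starts beside it should draw back towards its own base before it swings over the bench.

How it is judged:
By the outcome, as a careful person would: the job done as asked, in the order asked, and still so for the second after the job is handed in, with the robot touching nothing.
It also fails if it takes over 72 s, if anything falls off the work surface, if the arm or the gripper's body presses on something with over 40 N, if the wrist force passes 120 N, or if a joint passes its speed limit or range.

### The arm

A 6-joint arm with a two-finger parallel gripper is mounted at the origin on a cart in front of the work surface, level with it; the furniture and walls round the work are solid. World frame = base frame: x ahead of the robot, y to its left, z up, the work surface at z = 0. Lengths are in m, angles in rad, forces in N, time in s.
With the tool pointing down it reaches from about 0.375 to 0.925 m from the base axis. Payload 5.7 kg.
Tool frame: the origin (TCP) lies where the fingers leave the gripper's body, on its centre line; the fingertips stand 73 mm ahead of it and the grasp point (between the pads) lies ctrl.tcp_to_grasp ahead of it (ctrl.tcp_to_grasp is the distance from the TCP to the grasp point, in m); z points along the fingers, y is the direction in which the jaws open and shut (so a half turn about z gives the same grasp; the last joint's range is limited). The gripper opens to 85 mm and grips with 20 to 120 N. Pads are 22 mm wide; open, the fingers measure 114 mm over their backs; the gripper's body (76 mm by 85 mm) begins 54 mm behind the grasp point. The pads swing forward as they close: fully open they stand 13 mm farther back than shut.
Start: joints at [-1.303, 0.359, 1.51, -0, 1.272, -0.115], TCP at [0.224, -0.557, 0.304] pointing down, gripper open.
Joint ranges: [-2.97, 2.97], [-1.01, 2.36], [0.21, 2.38], [-0.96, 4.11], [0.2, 2.71], [-2.98, 2.98]. Speed limits (rad/s): [2.39, 2.39, 3.14, 3.14, 3.14, 3.14].

### API

Orientations are given as a unit quaternion [x, y, z, w].
In Python, from station import sensors, eyes, job, ctrl gives the robot as it stands. The module is installed in compiled form; this text tells all that it offers.
- The arm moves only by the tool arm_command, never from a script. Its argument "series" is a list of rows, each a list of 6 numbers: the shift along the tool's x, y, z as a fraction of full scale, then the turn, a rotation vector about the tool's x, y, z as a fraction of full scale. A call has 1 to 5 rows; each row is the pose to reach, as a shift and turn from the pose commanded when the call began, along the tool's axes at that moment; what a row does not reach only later rows make up. Full scale, the value 1, is 500 mm for a shift and 120 degrees for a turn. A row lasts 1/8 s, in which the tool goes at most 62.5 mm and 10.7 degrees, less where a joint would pass 70% of its speed; a pose out of reach is approached as far as the arm can. A call with a number of a shift or a turn outside -1 to 1 is refused whole. A call with a gripper value outside its range is refused whole. "claw" is the closure, from -1 (fully open) to 1 (shut), set as the call begins (left out, the last holds). The fingers move at their own pace and stop on an object; the grip force is fixed at half the most. Time passes only in rows, so rows that repeat a pose let the fingers close. It gives the time, the measured TCP pose, the force and the opening at its end, in the units of the state.
- sensors.state(): the state, without advancing time (a new reading comes with each control period).
- eyes.camera(name): name is "side" or "top"; returns a dict with "pixels" (420x560x3 uint8, red, green, blue), "fx", "fy", "cx", "cy" (pixels), "k1" (the pictures are not rectified: a ray, as slopes to the right and down, at radius r is drawn at 1 + k1 r^2 times it, then the intrinsics apply), "rvec" (rotation vector, rad) and "tvec" (3), from world to camera coordinates, as OpenCV has them. Camera axes: x right, y down, z forward; pixel columns grow to the right and rows downward; lengths in m; the calibration is good to about 2 mm. A picture is of the moment at which its call begins. There is no depth.
- job.hand_in(): hands the job in, once; it reports no verdict.
The state is a dict: "time_s": time; "q": joint angles; "joint_velocities": joint speeds; "tau": joint torques, N m; "tool_pos": TCP position; "ee_rot": TCP orientation; "wrist_force": force on the tool from outside, world axes, zero at the start; "moment": the same for the moment, N m; "gripper_width": finger opening in m.
Only numpy, scipy, OpenCV 4.12 (cv2) and the standard library are available. Lean on these libraries where they do the work, as an engineer would, in place of code of your own. Each camera call takes 0.05 s, during which the arm holds its last target.

## Working session

There is one attempt and no reset: what is moved stays moved. The work goes in short steps, Python scripts to look and compute and a tool call to move; the robot and the scene stay as the last step left them, time stands still between calls to the robot, and variables do not carry over. Pictures are saved under pics/ and viewed, and the job is handed in when it is done.

Besides the shell and the picture viewer there is one more tool, called after "Request:" as name(argument=value, ...) on one line, values as JSON. arm_command: Moves the arm, as the interface text tells. Its arguments: {"type":"object","properties":{"series":{"type":"array"},"claw":{"type":"number"}},"required":["series"]}

```bash
mkdir -p pics; ls
python3 - <<'E'
from station import sensors, eyes, job, ctrl
import cv2
print(sensors.state()); print(ctrl.tcp_to_grasp)
for n in ("side","top"):
    c=eyes.camera(n); p=c.pop("pixels"); print(n,c)
    cv2.imwrite(f"pics/{n}0.png",p[:,:,::-1])
E
```

```text
pics
{'time_s': 0.0, 'q': array([-1.30312154e+00,  3.59509380e-01,  1.51145774e+00,  1.77579909e-05,
        1.27251368e+00, -1.15080803e-01]), 'joint_velocities': array([ 4.79561932e-04, -1.55426815e-03, -3.73113647e-05,  6.40609293e-04,
       -3.61033203e-03, -5.83003712e-04]), 'tau': array([-2.84829926e-03, -5.27623343e+01, -2.78623044e+01,  4.19324726e-05,
        1.31567006e-02,  4.17928152e-05]), 'tool_pos': array([ 0.22394537, -0.55603381,  0.30304124]), 'ee_rot': array([ 9.81743154e-01,  1.90209063e-01, -6.35002131e-05, -9.41972130e-04]), 'wrist_force': array([-0.06090008, -0.36690218,  0.80579825]), 'moment': array([ 0.01388161,  0.01553397, -0.01951018]), 'gripper_width': 0.08518369265337032}
0.0539
side {'fx': 488.08671007739895, 'fy': 488.08671007739895, 'cx': 278.0615643037953, 'cy': 207.38453926762153, 'k1': -0.15012518643245726, 'rvec': array([ 0.74616452, -2.3211222 ,  1.41075303]), 'tvec': array([0.45397064, 0.21739072, 1.11578176])}
top {'fx': 475.84946070206803, 'fy': 475.84946070206803, 'cx': 284.12460296915634, 'cy': 214.37370620786191, 'k1': 0.020096280848420422, 'rvec': array([ 2.17083446, -2.15453465,  0.17688452]), 'tvec': array([0.04614635, 0.49586481, 1.22554786])}
```

View pics/top0.png

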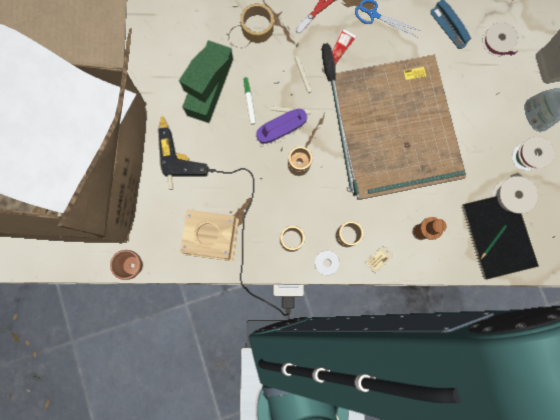

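View pics/side0.png

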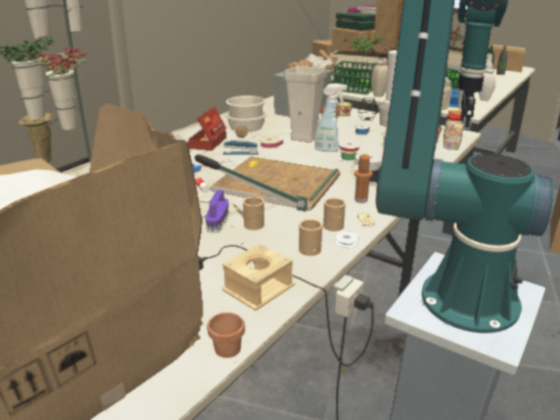

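```bash
cat > h.py <<'E'
from station import sensors, eyes, job, ctrl
import cv2, numpy as np
from scipy.spatial.transform import Rotation as R
def undist(c,uv):
    u=(uv[0]-c["cx"])/c["fx"]; v=(uv[1]-c["cy"])/c["fy"]; rd=np.hypot(u,v); r=rd
    for _ in range(20): r=rd/(1+c["k1"]*r*r)
    s=r/rd if rd>0 else 1
    return np.array([u*s,v*s,1])
def ray(c,uv):
    M=R.from_rotvec(c["rvec"]).as_matrix(); d=M.T@undist(c,uv); o=-M.T@c["tvec"]; return o,d
def atz(c,uv,z):
    o,d=ray(c,uv); return o+d*(z-o[2])/d[2]
def proj(c,p):
    p=np.atleast_2d(p); M=R.from_rotvec(c["rvec"]).as_matrix(); q=p@M.T+c["tvec"]
    a=q[:,:2]/q[:,2:]; r2=(a**2).sum(1,keepdims=True); a=a*(1+c["k1"]*r2)
    return a*[c["fx"],c["fy"]]+[c["cx"],c["cy"]]
def circ(c,center,r,n=72):
    t=np.linspace(0,2*np.pi,n); 
    return proj(c,np.array(center)+np.c_[r*np.cos(t),r*np.sin(t),0*t])
def crop(img,x0,y0,x1,y1,s):
    return cv2.resize(img[y0:y1,x0:x1],None,fx=s,fy=s,interpolation=cv2.INTER_CUBIC)
def drawc(img,c,center,r,off,s,col):
    p=(circ(c,center,r)-off+0.5)*s-0.5
    cv2.polylines(img,[np.round(p).astype(int)],True,col,1)
E
python3 - <<'E'
from h import *
c=eyes.camera("top")
o=ray(c,(1,1))[0];print(o)
for n,uv,z in [("stand",(209,233),.075),("A",(292,238),.08),("B",(349.5,233),.08),("C",(300,159),.08),("drift",(431,228),.158)]:
    print(n,atz(c,uv,z).round(4))
s=eyes.camera("side");print(ray(s,(1,1))[0])
p=c["pixels"][:,:,::-1]
cv2.imwrite("pics/t1.png",crop(p,170,140,460,280,2.7))
p=s["pixels"][:,:,::-1]
cv2.imwrite("pics/s1.png",crop(p,190,140,400,310,3.5))
E
```

```text
[0.32370315 0.08248472 1.27999668]
stand [0.4404 0.2409 0.075 ]
A [0.4289 0.0308 0.08  ]
B [ 0.4429 -0.1154  0.08  ]
C [0.6342 0.0108 0.08  ]
drift [ 0.4488 -0.2977  0.158 ]
[-0.15579845  0.98664288  0.70751655]
```

View pics/t1.png

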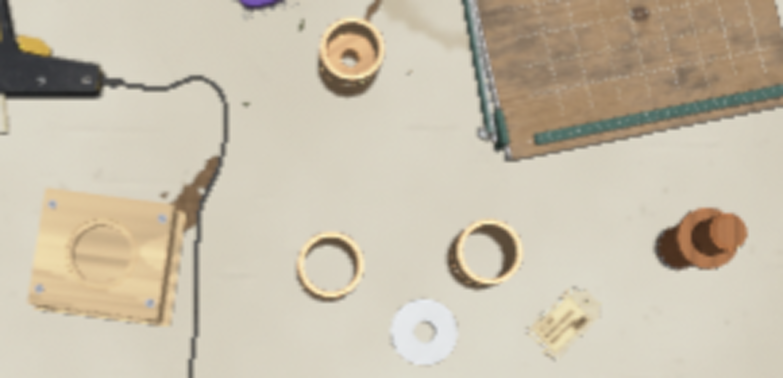

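View pics/s1.png

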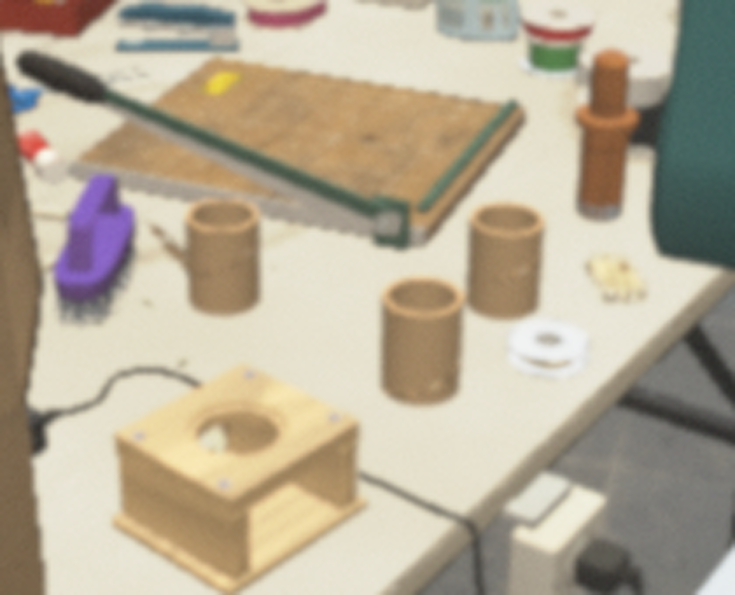

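```bash
cat >> h.py <<'E'
from scipy.ndimage import map_coordinates, gaussian_filter
from scipy.optimize import minimize
def gradmag(img):
    g=[gaussian_filter(img[:,:,k].astype(float),0.8) for k in range(3)]
    return np.sqrt(sum(cv2.Sobel(a,cv2.CV_64F,1,0)**2+cv2.Sobel(a,cv2.CV_64F,0,1)**2 for a in g))
def fit(cams,circles,xy0,span=0.012,step=0.0005):
    """circles: list of (z,r,weight); all cams jointly"""
    G=[(c,gradmag(c["pixels"])) for c in cams]
    best=None
    ax=np.arange(-span,span+1e-9,step)
    for dx in ax:
        for dy in ax:
            s=0
            for c,g in G:
                for z,r in circles:
                    p=circ(c,(xy0[0]+dx,xy0[1]+dy,z),r,48)
                    s+=map_coordinates(g,[p[:,1],p[:,0]],order=1).mean()
            if best is None or s>best[0]: best=(s,xy0[0]+dx,xy0[1]+dy)
    return np.round(best,4)
E
python3 - <<'E'
from h import *
t=eyes.camera("top");s=eyes.camera("side")
print(sensors.state()["time_s"])
for n,cs,xy in [("C",[(.08,.031),(.08,.026)],(.634,.011)),("A",[(.08,.031),(.08,.026)],(.429,.031)),("B",[(.08,.031),(.08,.026)],(.443,-.115)),("stand",[(.075,.0325)],(.44,.241)),("drift",[(.158,.017),(.1,.029)],(.449,-.298))]:
    print(n,[fit(cc,cs,xy) for cc in ([t],[s],[t,s])])
for uv in [(127,241),(0,236)]: print(atz(t,uv,0))
E
```

```text
0.3
C [array([6.563249e+02, 6.350000e-01, 1.100000e-02]), array([3.58875e+02, 6.34500e-01, 2.05000e-02]), array([9.655903e+02, 6.345000e-01, 1.450000e-02])]
A [array([5.750009e+02, 4.235000e-01, 3.250000e-02]), array([4.336656e+02, 4.300000e-01, 3.550000e-02]), array([9.87205e+02, 4.24500e-01, 3.25000e-02])]
B [array([ 7.359876e+02,  4.420000e-01, -1.160000e-01]), array([ 4.701364e+02,  4.425000e-01, -1.120000e-01]), array([ 1.1915346e+03,  4.4200000e-01, -1.1500000e-01])]
stand [array([65.7048,  0.436 ,  0.2435]), array([119.9383,   0.442 ,   0.245 ]), array([173.705 ,   0.4385,   0.243 ])]
drift [array([ 5.139793e+02,  4.495000e-01, -3.005000e-01]), array([ 5.104411e+02,  4.525000e-01, -3.085000e-01]), array([ 1.0122091e+03,  4.4950000e-01, -3.0050000e-01])]
[0.42450942 0.46760355 0.        ]
[0.43545803 0.79849852 0.        ]
```

```bash
cat > ov.py <<'E'
from h import *
def view(cam,items,box,s,fn):
    im=crop(np.ascontiguousarray(cam["pixels"][:,:,::-1]),*box,s)
    for (x,y,z,r,col) in items: drawc(im,cam,(x,y,z),r,np.array(box[:2]),s,col)
    return im
def pad(ims,fn):
    h=max(i.shape[0] for i in ims)
    cv2.imwrite(fn,np.hstack([cv2.copyMakeBorder(i,0,h-i.shape[0],0,4,cv2.BORDER_CONSTANT) for i in ims]))
E
python3 - <<'E'
from ov import *
t=eyes.camera("top");s=eyes.camera("side")
r=(0,0,255);b=(255,0,0);g=(0,255,0)
C=[(.6345,.0115,.08,.031,r),(.6345,.0115,.08,.026,b),(.6345,.0115,.0,.031,g)]
S=[(.438,.243,.075,.0325,r),(.438,.243,.071,.028,b)]
D=[(.4495,-.3005,.158,.017,r),(.4495,-.3005,.1,.029,b),(.4495,-.3005,.0,.022,g)]
pad([view(t,C,(270,130,330,190),6,0),view(s,C,(230,185,280,240),7,0)],"pics/ovC.png")
pad([view(t,S,(175,200,240,270),6,0),view(s,S,(215,235,300,310),4.5,0)],"pics/ovS.png")
pad([view(t,D,(400,200,460,260),6,0),view(s,D,(340,145,385,210),6,0)],"pics/ovD.png")
E
```

```text
(no output)
```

View pics/ovC.png

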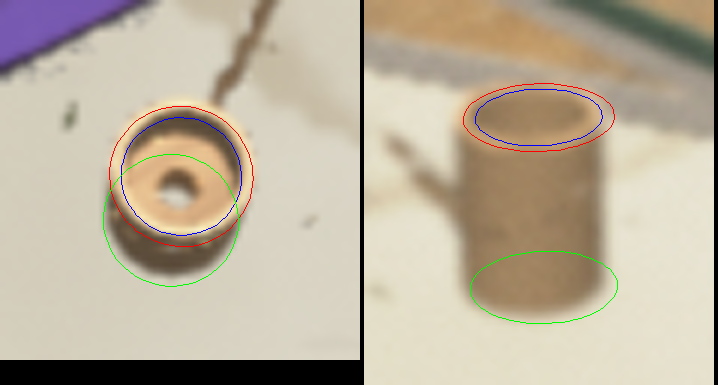

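View pics/ovS.png

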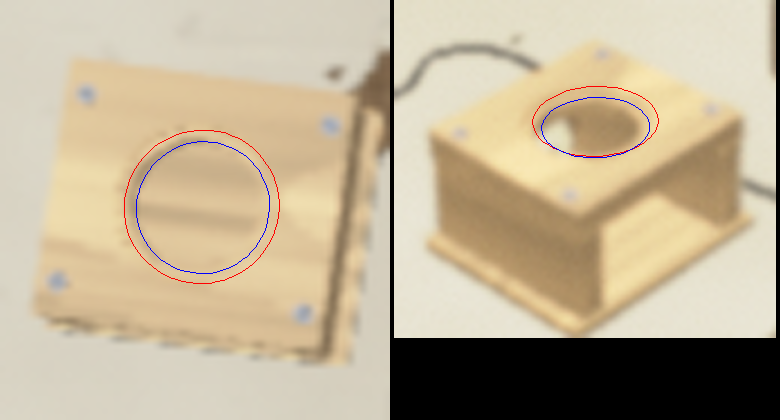

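View pics/ovD.png

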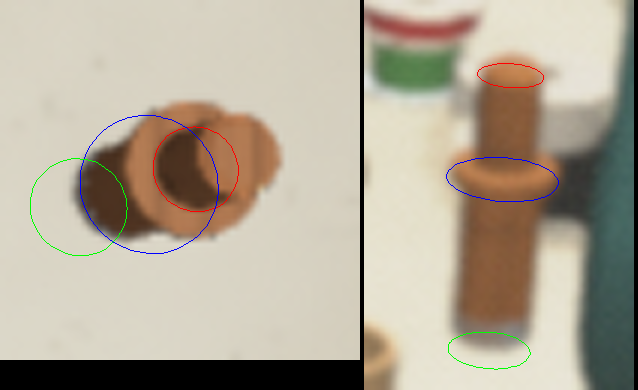

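```bash
cat >> h.py <<'E'
def arc(c,center,r,mode,n=64):
    t=np.linspace(0,2*np.pi,n,endpoint=False)
    if mode=="near":
        o=ray(c,(1,1))[0]; a=np.arctan2(o[1]-center[1],o[0]-center[0]); t=a+np.linspace(-1.3,1.3,n//2)
    return proj(c,np.array(center)+np.c_[r*np.cos(t),r*np.sin(t),0*t])
def fit2(cams,circles,xy0,span=0.012,step=0.0005):
    G=[(c,gradmag(c["pixels"])) for c in cams]
    ax=np.arange(-span,span+1e-9,step); best=None
    for dx in ax:
        for dy in ax:
            s=0
            for c,g in G:
                for z,r,m in circles:
                    p=arc(c,(xy0[0]+dx,xy0[1]+dy,z),r,m)
                    s+=np.minimum(map_coordinates(g,[p[:,1],p[:,0]],order=1),150).mean()
            if best is None or s>best[0]: best=(s,xy0[0]+dx,xy0[1]+dy)
    return np.round(best,4)
E
python3 - <<'E'
from ov import *
t=eyes.camera("top");s=eyes.camera("side")
core=[(.08,.031,"f"),(0,.031,"near"),(.08,.026,"f")]
dr=[(.158,.017,"f"),(.1,.029,"near"),(0.,.022,"near")]
for n,cs,xy in [("C",core,(.636,.011)),("A",core,(.429,.031)),("B",core,(.443,-.115))]:
    print(n,[fit2(cc,cs,xy) for cc in ([t],[s],[t,s])])
print("D",[fit2(cc,dr,(.454,-.315),.02,.001) for cc in ([t],[s],[t,s])])
print("S",[fit2(cc,[(.075,.0325,"f")],(.44,.245),.012) for cc in ([t],[s],[t,s])])
E
```

```text
C [array([4.435585e+02, 6.345000e-01, 1.150000e-02]), array([4.168177e+02, 6.350000e-01, 1.750000e-02]), array([8.389712e+02, 6.350000e-01, 1.350000e-02])]
A [array([4.302012e+02, 4.265000e-01, 3.200000e-02]), array([4.196374e+02, 4.300000e-01, 3.750000e-02]), array([8.397681e+02, 4.270000e-01, 3.300000e-02])]
B [array([ 4.440992e+02,  4.415000e-01, -1.155000e-01]), array([ 4.231608e+02,  4.410000e-01, -1.110000e-01]), array([ 8.525675e+02,  4.415000e-01, -1.150000e-01])]
D [array([ 4.496331e+02,  4.550000e-01, -3.170000e-01]), array([ 4.431807e+02,  4.560000e-01, -3.130000e-01]), array([ 8.886102e+02,  4.560000e-01, -3.160000e-01])]
S [array([63.8302,  0.437 ,  0.2425]), array([104.1299,   0.4415,   0.2445]), array([159.3209,   0.4375,   0.243 ])]
```

Run:
```python
from ov import *
t=eyes.camera("top");s=eyes.camera("side")
r=(0,0,255);b=(255,0,0);g=(0,255,0)
x,y=.635,.0135
C=[(x,y,.08,.031,r),(x,y,.08,.026,b),(x,y,.0,.031,g)]
x,y=.456,-.316
D=[(x,y,.158,.017,r),(x,y,.1,.029,b),(x,y,.0,.022,g)]
x,y=.4385,.2435
S=[(x,y,.075,.0325,r),(x,y,.071,.028,b),(x,y,.063,.028,g)]
pad([view(t,C,(270,130,330,190),6,0),view(s,C,(230,185,280,240),7,0)],"pics/ovC2.png")
pad([view(t,D,(400,200,460,260),6,0),view(s,D,(340,145,385,210),6,0)],"pics/ovD2.png")
pad([view(t,S,(175,200,240,270),6,0),view(s,S,(215,235,300,310),4.5,0)],"pics/ovS2.png")
```

```text
(no output)
```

View pics/ovC2.png

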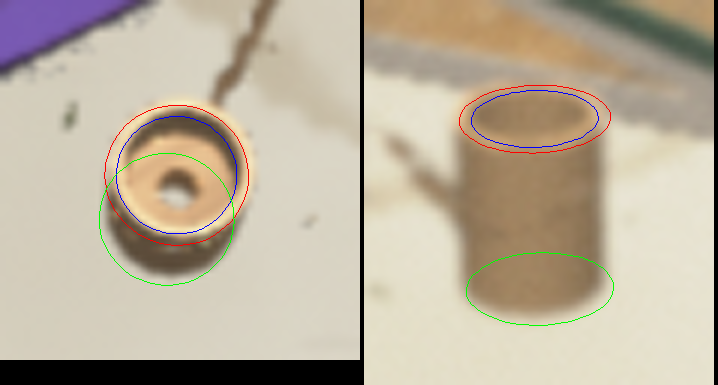

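View pics/ovD2.png

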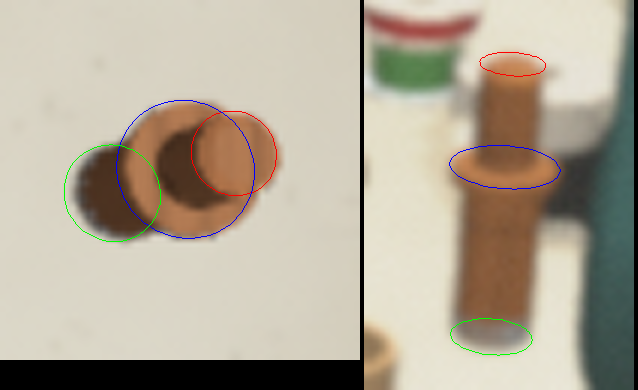

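View pics/ovS2.png

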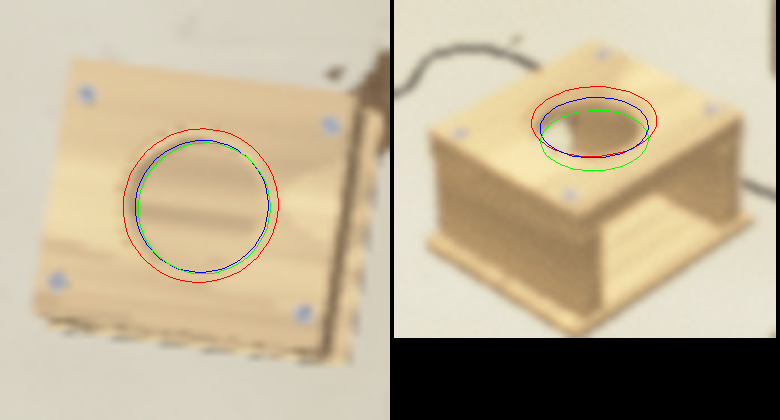

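```bash
cat >> h.py <<'E'
def D(pos,yaw=None):
    """fractions for move to TCP pos with tool down, tool x at yaw (world)"""
    st=sensors.state(); Rc=R.from_quat(st["ee_rot"])
    sh=Rc.inv().apply(np.array(pos)-st["tool_pos"])/0.5
    Rt=R.from_euler("z",yaw or 0)*R.from_euler("x",np.pi)
    tn=(Rc.inv()*Rt).as_rotvec()/np.deg2rad(120)
    print("t",round(st["time_s"],2),"at",st["tool_pos"].round(4),"w",round(st["gripper_width"],4),"F",st["wrist_force"].round(1),"->",sh.round(4),tn.round(4))
E
python3 -c "
from h import *
D((.43,-.27,.303)); D((.635,.0125,.24))"
```

```text
t 0.6 at [ 0.2241 -0.5566  0.3039] w 0.0855 F [ 0.5 -0.3  0.3] -> [ 0.596  -0.3779  0.0018] [-0.     -0.      0.1828]
t 0.6 at [ 0.2241 -0.5566  0.3039] w 0.0855 F [ 0.5 -0.3  0.3] -> [ 1.1874 -0.7488  0.1278] [-0.     -0.      0.1828]
```

Request:
arm_command(series=[[0.596, -0.378, 0, 0, 0, 0.183], [0.596, -0.378, 0, 0, 0, 0.183], [0.596, -0.378, 0, 0, 0, 0.183], [0.596, -0.378, 0, 0, 0, 0.183], [0.596, -0.378, 0, 0, 0, 0.183]], claw=-1)

```text
time_s: 1.23
tool_pos: [0.4062, -0.3028, 0.3042]
ee_rot: [1.0, -0.0, 0.0, 0.0]
wrist_force: [0.1, -0.7, -0.3]
gripper_width: 0.0854
```

```bash
python3 -c "
from h import *
D((.635,.0125,.24)); print(sensors.state()['q'].round(3))"
```

```text
t 1.23 at [ 0.4062 -0.3028  0.3042] w 0.0854 F [ 0.1 -0.7 -0.3] -> [ 0.457  -0.6311  0.1284] [ 0.0002 -0.0003 -0.0004]
[-0.777  0.224  1.708  0.     1.209  0.795]
```

Request:
arm_command(series=[[0.457, -0.631, 0.13, 0, 0, 0], [0.457, -0.631, 0.13, 0, 0, 0], [0.457, -0.631, 0.13, 0, 0, 0], [0.457, -0.631, 0.13, 0, 0, 0], [0.457, -0.631, 0.13, 0, 0, 0]])

```text
time_s: 1.85
tool_pos: [0.5873, -0.053, 0.2524]
ee_rot: [1.0, -0.0, 0.0, 0.0]
wrist_force: [0.9, -0.6, 0.2]
gripper_width: 0.0856
```

```bash
python3 -c "
from h import *
D((.635,.0125,.20)); print(sensors.state()['q'].round(3))"
```

```text
t 1.85 at [ 0.5873 -0.053   0.2524] w 0.0856 F [ 0.9 -0.6  0.2] -> [ 0.0953 -0.1311  0.1048] [ 0.0001 -0.0003 -0.0001]
[-0.207  0.394  1.594 -0.     1.153  1.364]
```

Request:
arm_command(series=[[0.095, -0.131, 0.104, 0, 0, 0], [0.095, -0.131, 0.104, 0, 0, 0], [0.095, -0.131, 0.104, 0, 0, 0]])

```text
time_s: 2.22
tool_pos: [0.6336, 0.0126, 0.1986]
ee_rot: [1.0, 0.001, -0.001, -0.0]
wrist_force: [-0.6, -0.0, -0.3]
gripper_width: 0.0853
```

Run:
```python
from ov import *
t=eyes.camera("top");s=eyes.camera("side")
D((.635,.0125,.108))
p=sensors.state()["tool_pos"]; print(p)
pad([crop(np.ascontiguousarray(t["pixels"][:,:,::-1]),250,110,350,210,4),crop(np.ascontiguousarray(s["pixels"][:,:,::-1]),210,130,300,240,4)],"pics/h1.png")
for q in ([0,.057,-.06],[0,-.057,-.06],[0,0.043,-.06],[0,-0.043,-.06]): print(proj(t,p+q),proj(s,p+q))
```

```text
t 2.33 at [0.6334 0.0104 0.2005] w 0.0853 F [1.  0.5 0. ] -> [ 0.0033 -0.0042  0.1851] [0.0002 0.0003 0.0001]
[0.63341819 0.01043054 0.20053128]
[[278.48671863 152.83571604]] [[241.53902386 189.00441387]]
[[324.71032841 153.41244583]] [[266.62990425 175.33674657]]
[[284.17516847 152.90794707]] [[244.7825332  187.23536326]]
[[319.04487959 153.34300992]] [[263.70472593 176.9281357 ]]
```

View pics/h1.png

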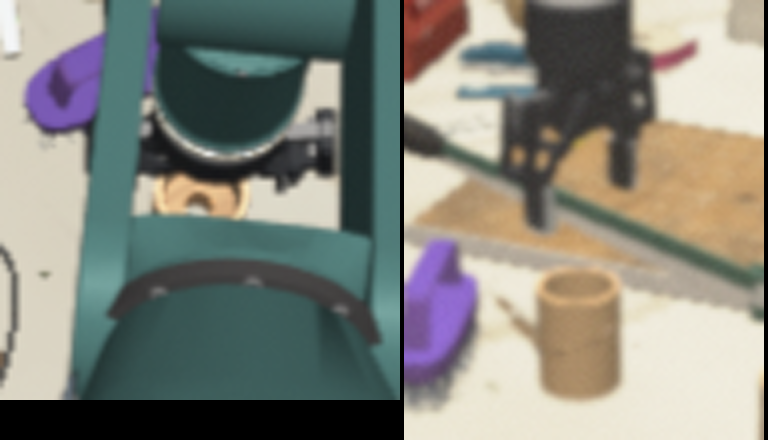

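Request:
arm_command(series=[[0.004, -0.004, 0.1, 0, 0, 0], [0.004, -0.004, 0.193, 0, 0, 0], [0.004, -0.004, 0.193, 0, 0, 0], [0.004, -0.004, 0.193, 0, 0, 0]])

```text
time_s: 2.82
tool_pos: [0.6366, 0.0117, 0.106]
ee_rot: [1.0, -0.001, 0.001, 0.0]
wrist_force: [-0.2, -0.3, 1.0]
gripper_width: 0.0853
```

Run:
```python
from ov import *
t=eyes.camera("top");s=eyes.camera("side")
D((.635,.0125,.104))
pad([crop(np.ascontiguousarray(t["pixels"][:,:,::-1]),250,110,350,210,4),crop(np.ascontiguousarray(s["pixels"][:,:,::-1]),210,130,300,240,4)],"pics/h2.png")
```

```text
t 2.92 at [0.6373 0.012  0.1067] w 0.0856 F [ 0.2  0.1 -0.2] -> [-0.0047 -0.0009  0.0055] [ 0.0002 -0.0021 -0.0005]
```

View pics/h2.png

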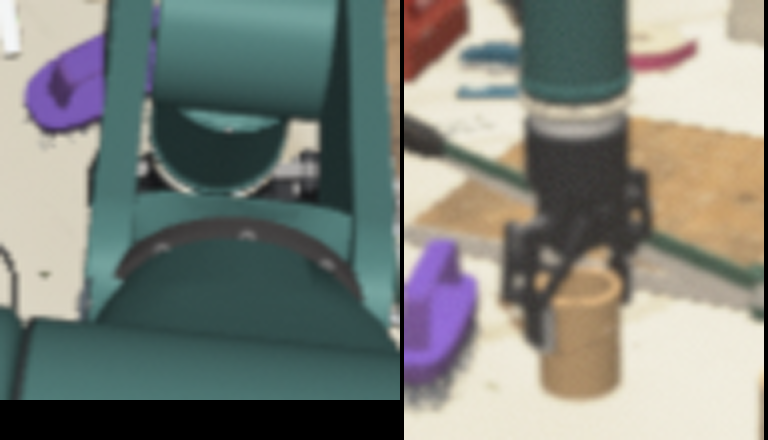

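Request:
arm_command(series=[[0, 0, 0, 0, 0, 0], [0, 0, 0, 0, 0, 0], [0, 0, 0, 0, 0, 0], [0, 0, 0, 0, 0, 0], [0, 0, 0, 0, 0, 0]], claw=1)

```text
time_s: 3.55
tool_pos: [0.6367, 0.0125, 0.106]
ee_rot: [1.0, -0.0, 0.001, 0.0]
wrist_force: [-0.9, -1.1, 8.8]
gripper_width: 0.06
```

Request:
arm_command(series=[[0, 0, 0, 0, 0, 0], [0, 0, 0, 0, 0, 0], [0, 0, 0, 0, 0, 0], [0, 0, 0, 0, 0, 0]])

```text
time_s: 4.05
tool_pos: [0.6367, 0.0125, 0.106]
ee_rot: [1.0, -0.0, 0.001, 0.0]
wrist_force: [-1.0, -1.0, 9.5]
gripper_width: 0.06
```

Request:
arm_command(series=[[0, 0, -0.06, 0, 0, 0], [0, 0, -0.16, 0, 0, 0], [0, 0, -0.26, 0, 0, 0], [0, 0, -0.26, 0, 0, 0], [0, 0, -0.26, 0, 0, 0]])

```text
time_s: 4.68
tool_pos: [0.635, 0.0128, 0.2338]
ee_rot: [1.0, -0.0, -0.0, -0.0]
wrist_force: [0.3, -0.3, -1.8]
gripper_width: 0.0602
```

Run:
```python
from ov import *
s=eyes.camera("side")
D((.44,.1,.25))
pad([crop(np.ascontiguousarray(s["pixels"][:,:,::-1]),200,100,300,240,4)],"pics/h3.png")
```

```text
t 4.72 at [0.6346 0.0128 0.2328] w 0.0602 F [ 0.4  0.1 -2.2] -> [-0.3893 -0.1743 -0.0333] [-0.0002  0.0012 -0.0002]
```

View pics/h3.png

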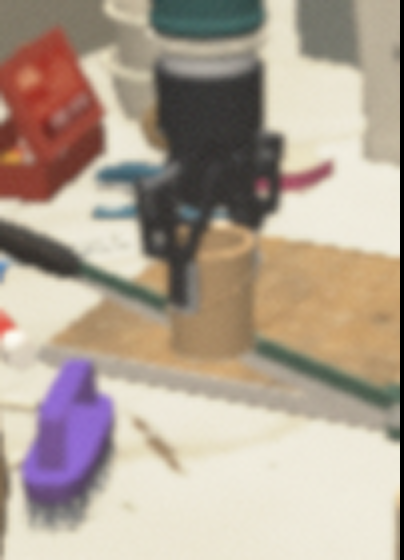

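Run:
```python
from ov import *
s=eyes.camera("side")
b=.127
x,y=.6346,.0128
C=[(x,y,b+.08,.031,(0,0,255)),(x,y,b,.031,(0,255,0))]
print(fit2([s],[(b,.031,"near"),(b+.08,.031,"near")],(x,y)))
pad([view(s,C,(225,150,280,200),9,0)],"pics/h4.png")
```

```text
[2.453927e+02 6.361000e-01 2.230000e-02]
```

View pics/h4.png

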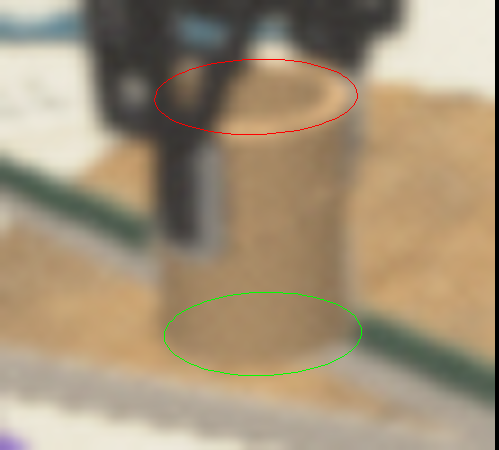

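Run:
```python
from ov import *
t=eyes.camera("top");s=eyes.camera("side")
T=np.array([(87,94),(330,125),(57,281),(303,314)]); K=np.array([(72,58),(360,97),(33,318),(325,352)])
S=np.array([(67,133),(208,54),(317,109),(176,195)])
for n,P,c,o,k in [("Tscrew",T,t,(175,200),6),("Tcorner",K,t,(175,200),6),("Sscrew",S,s,(215,235),4.5)]:
    X=np.array([atz(c,(p+.5)/k-.5+o,.075) for p in P]); print(n,X[:,:2].round(4).tolist(),X.mean(0).round(4))
```

```text
Tscrew [[0.4852, 0.2925], [0.4729, 0.1897], [0.406, 0.3024], [0.3929, 0.1993]] [0.4393 0.246  0.075 ]
Tcorner [[0.5006, 0.2993], [0.485, 0.1772], [0.3904, 0.3118], [0.377, 0.1897]] [0.4383 0.2445 0.075 ]
Sscrew [[0.4867, 0.2926], [0.4745, 0.1896], [0.3951, 0.1997], [0.4074, 0.3027]] [0.4409 0.2461 0.075 ]
```

```bash
python3 -c "
from h import *
D((.44,.12,.24));D((.440,.246,.215))"
```

```text
t 4.88 at [0.6346 0.0127 0.2322] w 0.0599 F [ 0.2 -1.  -0.8] -> [-0.3894 -0.2144 -0.0142] [-0.0002  0.0016 -0.0002]
t 4.88 at [0.6346 0.0127 0.2322] w 0.0599 F [ 0.2 -1.  -0.8] -> [-0.3893 -0.4664  0.0359] [-0.0002  0.0016 -0.0002]
```

Request:
arm_command(series=[[-0.09, -0.05, -0.015, 0, 0, 0], [-0.18, -0.1, -0.015, 0, 0, 0], [-0.27, -0.15, -0.015, 0, 0, 0], [-0.36, -0.21, -0.015, 0, 0, 0], [-0.389, -0.29, -0.015, 0, 0, 0]])

```text
time_s: 5.5
tool_pos: [0.4373, 0.1577, 0.2403]
ee_rot: [1.0, -0.001, -0.002, 0.0]
wrist_force: [1.2, 0.3, -1.1]
gripper_width: 0.0601
```

```bash
python3 -c "
from h import *
D((.440,.246,.215))"
```

```text
t 5.5 at [0.4373 0.1577 0.2403] w 0.0601 F [ 1.2  0.3 -1.1] -> [ 0.0054 -0.1766  0.0505] [ 0.0005  0.0022 -0.0006]
```

Request:
arm_command(series=[[0.004, -0.09, 0.02, 0, 0, 0], [0.004, -0.173, 0.05, 0, 0, 0], [0.004, -0.173, 0.05, 0, 0, 0], [0.004, -0.173, 0.05, 0, 0, 0]])

```text
time_s: 6.0
tool_pos: [0.4427, 0.2438, 0.2158]
ee_rot: [1.0, 0.0, -0.001, 0.001]
wrist_force: [0.5, -0.3, -2.5]
gripper_width: 0.0599
```

Run:
```python
from ov import *
t=eyes.camera("top");s=eyes.camera("side")
D((.440,.246,.215)); p=sensors.state()["tool_pos"]
b=p[2]-.106; x,y=p[:2]
print(fit2([s],[(b,.031,"near"),(b+.08,.031,"near")],(x,y)))
C=[(x,y,b+.08,.031,(0,0,255)),(x,y,b,.031,(0,255,0)),(.44,.246,.075,.0325,(255,0,0)),(.44,.246,.071,.028,(255,0,0))]
im=view(s,C,(205,190,305,310),6,0);cv2.imwrite("pics/h5.png",np.hstack([im]))
cv2.imwrite("pics/h5t.png",view(t,C,(165,180,255,280),6,0))
```

```text
t 6.1 at [0.4432 0.2433 0.2164] w 0.06 F [-0.1 -0.3 -1.3] -> [-0.0064 -0.0054  0.0028] [ 0.0002  0.0003 -0.0006]
[2.741316e+02 4.422000e-01 2.418000e-01]
```

View pics/h5.png

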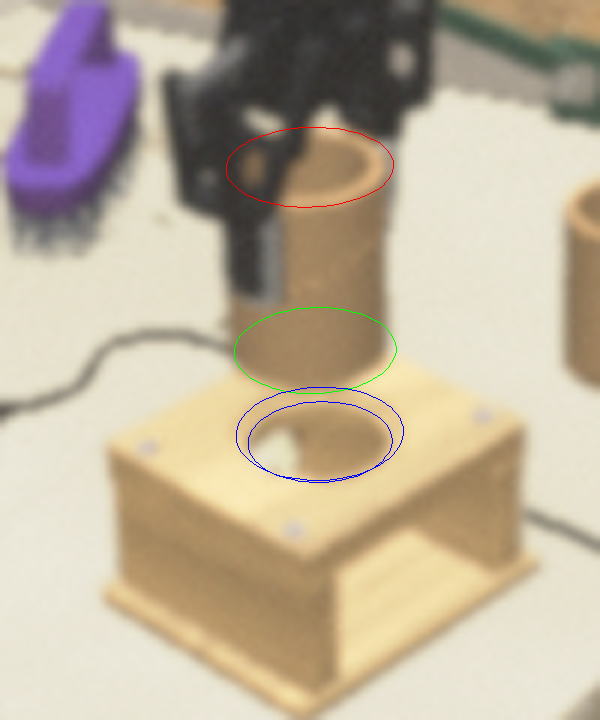

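View pics/h5t.png

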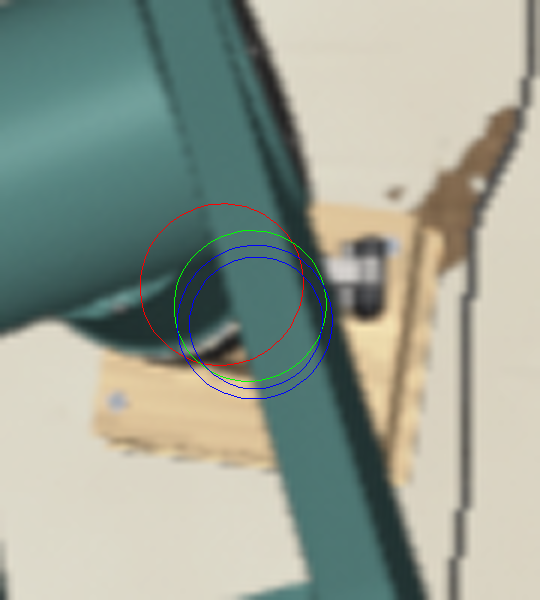

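Run:
```python
from ov import *
s=eyes.camera("side"); im=s["pixels"].astype(float)
for r in (240,244,248): print(r,im[r,238:276].sum(1).astype(int)//3)
for r in (258,262,264,266): print(r,im[r,240:278].sum(1).astype(int)//3)
print("col",[ (c,im[246:276,c].sum(1).astype(int)//3) for c in (254,257,260)])
p=s["pixels"][:,:,::-1]
cv2.imwrite("pics/h6.png",cv2.convertScaleAbs(crop(np.ascontiguousarray(p),235,225,285,280,12),alpha=1.5,beta=-90))
```

```text
240 [219 219 219 212 182 142 123 118 120 122 129 131 131 125 128 128 132 133
 131 132 131 129 126 128 123 122 118 115 114 110 130 175 208 221 222 221
 223 223]
244 [211 211 203 183 158 135 118 119 122 124 127 129 129 130 133 132 132 130
 131 131 130 130 128 126 124 121 117 116 112 113 125 161 199 217 222 223
 222 223]
248 [205 200 186 167 153 138 127 120 124 125 126 130 130 130 134 132 132 132
 134 131 131 130 128 126 122 119 117 116 113 118 143 179 208 218 221 223
 222 223]
258 [207 206 204 202 199 195 187 183 184 182 176 173 168 163 159 155 153 152
 148 148 150 153 160 165 173 178 182 188 190 191 196 205 208 211 211 212
 214 214]
262 [208 206 203 200 194 191 172 150 147 160 178 191 184 161 135 127 133 140
 137 135 135 134 136 131 132 130 131 135 147 171 192 201 206 211 212 212
 210 207]
264 [208 207 208 206 205 193 179 180 197 211 216 216 211 195 166 144 144 142
 138 140 138 137 137 136 134 132 132 132 141 170 193 203 209 209 207 206
 205 203]
266 [212 213 215 215 215 211 210 214 219 219 218 217 215 205 182 158 150 147
 145 142 143 140 142 140 138 140 145 155 175 192 202 203 204 205 203 203
 202 201]
col [(254, array([132, 135, 132, 134, 130, 134, 132, 139, 151, 171, 182, 179, 159,
       145, 136, 130, 135, 149, 166, 178, 182, 181, 184, 199, 213, 214,
       212, 208, 207, 207])), (257, array([133, 131, 131, 130, 130, 131, 130, 136, 148, 171, 185, 170, 152,
       143, 139, 137, 140, 140, 142, 145, 147, 149, 158, 178, 197, 206,
       207, 207, 208, 208])), (260, array([128, 126, 128, 127, 129, 128, 131, 140, 158, 170, 175, 165, 150,
       145, 141, 138, 135, 136, 138, 139, 143, 147, 151, 169, 191, 203,
       206, 207, 208, 206]))]
```

View pics/h6.png

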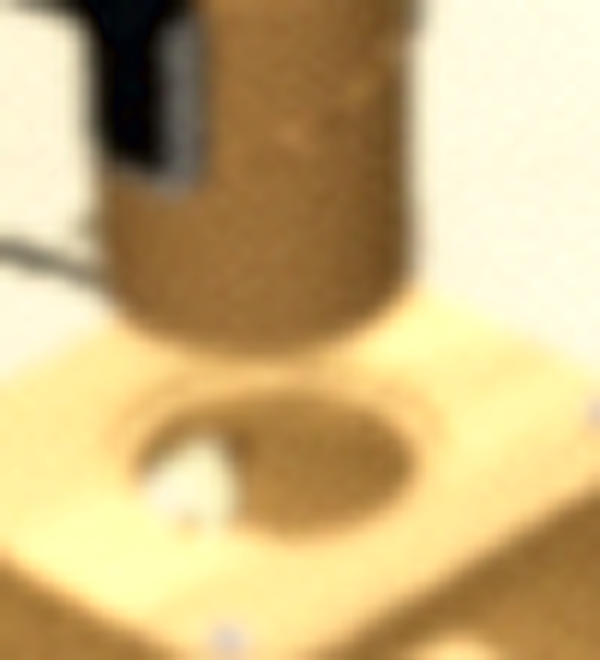

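Run:
```python
from ov import *
s=eyes.camera("side")
h=atz(s,(257.6,263.4),.072);print("hole",h)
p=np.array([.4432,.2433,.2164])
for dx in (0,.002,.004):
    # silhouette at row 240
    zs=np.linspace(.11,.19,200)
    a=proj(s,np.c_[np.full(200,p[0]+dx),np.full(200,p[1]),zs]); 
    b=p[2]-.106
    bot=arc(s,(p[0]+dx,p[1],b),.031,"near")
    print(dx,np.interp(240,a[::-1,1],a[::-1,0]),bot[:,1].max())
for z in (.075,.08):
  pass
```

```text
hole [0.43861353 0.24871714 0.072     ]
0 256.82809612857153 255.11806592368418
0.002 256.14520503044395 254.8360651805607
0.004 255.46402614555143 254.55455081569443
```

Request:
arm_command(series=[[-0.011, -0.0055, 0.03, 0, 0, 0], [-0.011, -0.0055, 0.06, 0, 0, 0], [-0.011, -0.0055, 0.06, 0, 0, 0], [-0.011, -0.0055, 0.06, 0, 0, 0]])

```text
time_s: 6.7
tool_pos: [0.4382, 0.2468, 0.1867]
ee_rot: [1.0, -0.0, 0.0, -0.0]
wrist_force: [0.0, -0.1, -1.3]
gripper_width: 0.06
```

```bash
cat > lk.py <<'E'
from ov import *
import sys
s=eyes.camera("side");t=eyes.camera("top")
D((.4375,.246,.177))
p=s["pixels"][:,:,::-1]
cv2.imwrite(sys.argv[1],np.hstack([cv2.convertScaleAbs(crop(np.ascontiguousarray(p),235,225,285,280,10),alpha=1.5,beta=-90)]))
E
python3 lk.py pics/h7.png
```

```text
t 6.8 at [0.4383 0.247  0.187 ] w 0.0603 F [-0.  -0.5 -1. ] -> [-0.0016  0.0021  0.0199] [-0.0002 -0.0004 -0.0003]
```

View pics/h7.png

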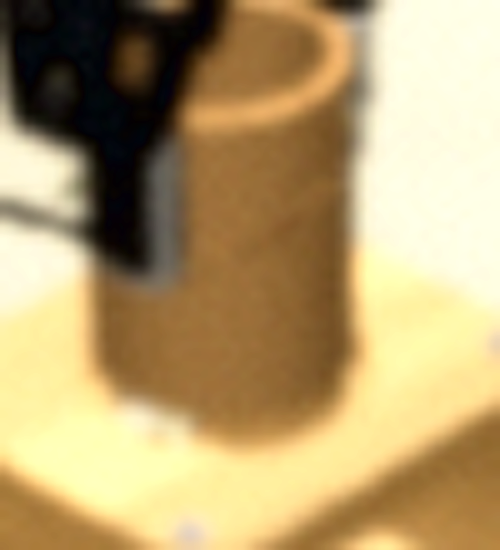

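Run:
```python
from ov import *
t=eyes.camera("top"); t["pixels"]=cv2.imread("pics/top0.png")[:,:,::-1].copy()
box=(180,203,240,263)
im=crop(np.ascontiguousarray(t["pixels"][:,:,::-1]),*box,10)
im=cv2.convertScaleAbs(im,alpha=2.2,beta=-220)
x,y=.4395,.2455
drawc(im,t,(x,y,.075),.0325,np.array(box[:2]),10,(0,0,255))
drawc(im,t,(x,y,.071),.028,np.array(box[:2]),10,(255,0,0))
cv2.imwrite("pics/st.png",im)
```

```text
(no output)
```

View pics/st.png

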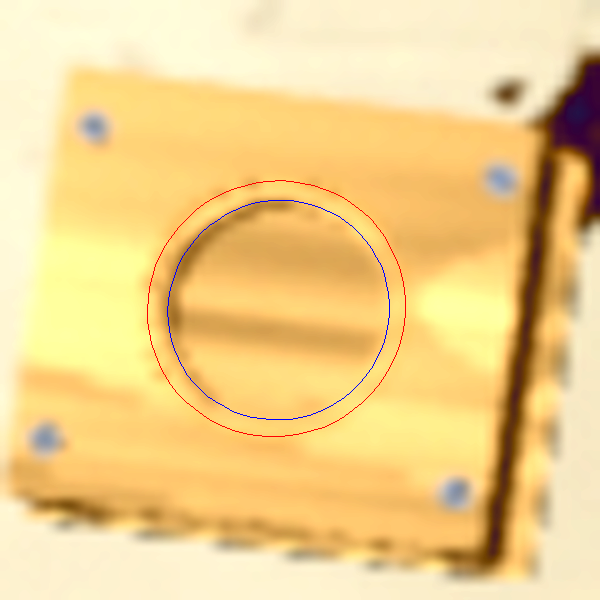

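Request:
arm_command(series=[[-0.0005, 0.002, 0.006, 0, 0, 0], [-0.0005, 0.002, 0.012, 0, 0, 0], [-0.0005, 0.002, 0.014, 0, 0, 0], [-0.0005, 0.002, 0.014, 0, 0, 0]])

```text
time_s: 7.35
tool_pos: [0.4374, 0.246, 0.1794]
ee_rot: [1.0, -0.0, -0.0, 0.0]
wrist_force: [-0.1, -0.6, -1.4]
gripper_width: 0.0601
```

```bash
python3 lk.py pics/h8.png
```

```text
t 7.45 at [0.4376 0.246  0.1796] w 0.0597 F [ 0.1 -0.4 -1.5] -> [-0.0002  0.0001  0.0051] [-0.0001 -0.     -0.0002]
```

View pics/h8.png

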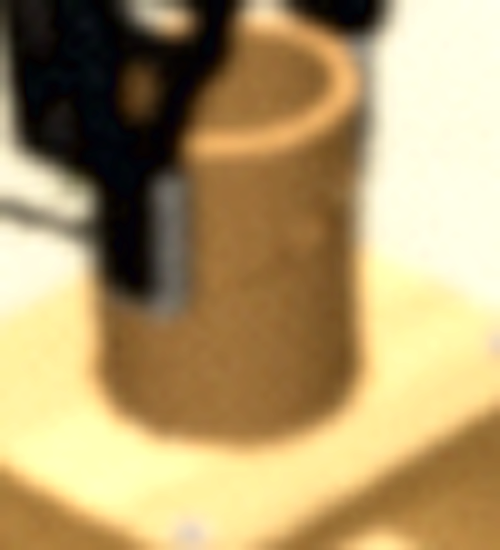

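Request:
arm_command(series=[[0, 0, 0.003, 0, 0, 0], [0, 0, 0.005, 0, 0, 0], [0, 0, 0.006, 0, 0, 0], [0, 0, 0.006, 0, 0, 0]])

```text
time_s: 7.95
tool_pos: [0.4375, 0.246, 0.177]
ee_rot: [1.0, -0.0, 0.0, -0.0]
wrist_force: [-2.2, -0.6, 5.7]
gripper_width: 0.0598
```

Request:
arm_command(series=[[0, 0, 0, 0, 0, 0], [0, 0, 0, 0, 0, 0], [0, 0, 0, 0, 0, 0], [0, 0, 0, 0, 0, 0]], claw=-1)

```text
time_s: 8.45
tool_pos: [0.4375, 0.246, 0.1765]
ee_rot: [1.0, -0.0, -0.0, -0.0]
wrist_force: [-0.2, 0.0, -0.4]
gripper_width: 0.0854
```

Request:
arm_command(series=[[0, 0, -0.08, 0, 0, 0], [0, 0, -0.2, 0, 0, 0], [0, 0, -0.3, 0, 0, 0], [0, 0.1, -0.32, 0, 0, 0], [0, 0.22, -0.32, 0, 0, 0]])

```text
time_s: 9.07
tool_pos: [0.4383, 0.1356, 0.3381]
ee_rot: [1.0, 0.001, 0.002, -0.0]
wrist_force: [0.9, -0.7, 0.2]
gripper_width: 0.0854
```

Run:
```python
from ov import *
s=eyes.camera("side");t=eyes.camera("top")
D((.455,-.15,.33))
x,y=.4395,.246
C=[(x,y,.151,.031,(0,0,255)),(x,y,.071,.031,(0,255,0))]
cv2.imwrite("pics/i1.png",view(s,C,(215,200,305,310),6,0))
cv2.imwrite("pics/i1t.png",view(t,C,(165,180,255,280),6,0))
```

```text
t 9.18 at [0.4372 0.1317 0.3368] w 0.0858 F [-0.4  0.3  0.5] -> [0.0384 0.5632 0.0149] [ 0.0011 -0.0001 -0.0024]
```

View pics/i1.png

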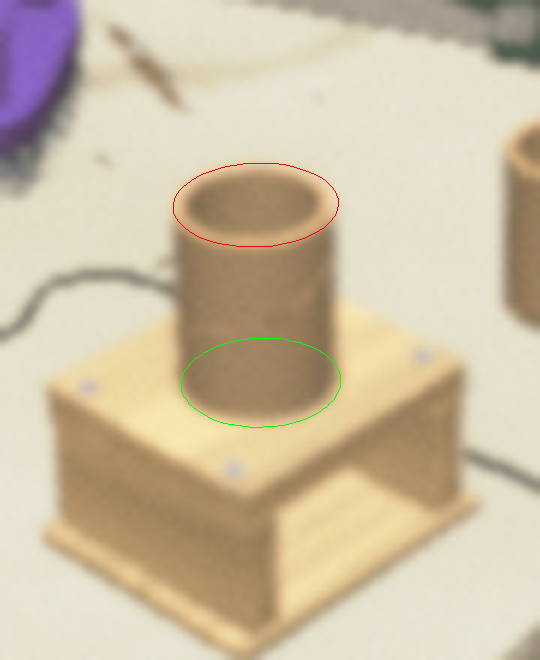

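View pics/i1t.png

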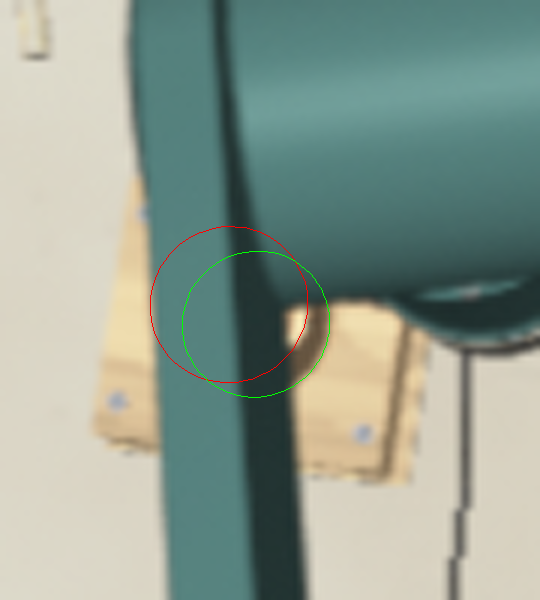

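Request:
arm_command(series=[[0.038, 0.9, 0.05, 0, 0, 0], [0.038, 0.9, 0.05, 0, 0, 0], [0.038, 0.9, 0.05, 0, 0, 0], [0.038, 0.9, 0.05, 0, 0, 0], [0.038, 0.9, 0.05, 0, 0, 0]])

```text
time_s: 9.8
tool_pos: [0.4506, -0.1773, 0.319]
ee_rot: [1.0, -0.0, 0.0, -0.0]
wrist_force: [0.4, 0.8, 0.1]
gripper_width: 0.0856
```

Run:
```python
from ov import *
D((.456,-.3165,.28))
```

```text
t 9.8 at [ 0.4506 -0.1773  0.319 ] w 0.0856 F [0.4 0.8 0.1] -> [0.0108 0.2785 0.0779] [-0.0002 -0.0003 -0.0003]
```

Request:
arm_command(series=[[0.01, 0.275, 0.075, 0, 0, 0], [0.01, 0.275, 0.075, 0, 0, 0], [0.01, 0.275, 0.075, 0, 0, 0], [0.01, 0.275, 0.075, 0, 0, 0], [0.01, 0.275, 0.075, 0, 0, 0]])

```text
time_s: 10.42
tool_pos: [0.4555, -0.3115, 0.2818]
ee_rot: [1.0, 0.0, -0.0, -0.001]
wrist_force: [-1.2, 0.4, 0.4]
gripper_width: 0.0855
```

Run:
```python
from ov import *
s=eyes.camera("side");t=eyes.camera("top")
D((.456,-.3165,.186)); p=sensors.state()["tool_pos"]; x,y=p[:2]
C=[(x,y,.158,.017,(0,0,255)),(x,y,.1,.029,(0,255,0)),(x,y,0,.022,(255,0,0))]
cv2.imwrite("pics/d1.png",np.hstack([view(s,C,(325,85,415,215),4.5,0)]))
cv2.imwrite("pics/d1t.png",view(t,C,(385,180,485,270),5,0))
```

```text
t 10.53 at [ 0.4557 -0.3115  0.2822] w 0.0856 F [-0.9 -0.6 -0.3] -> [0.0005 0.01   0.1924] [-0.0001 -0.0002  0.0006]
```

View pics/d1.png

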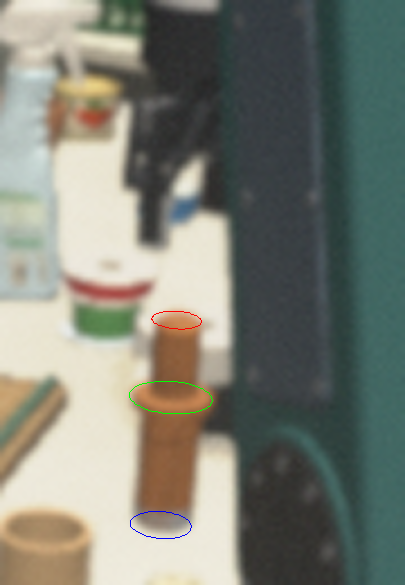

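View pics/d1t.png

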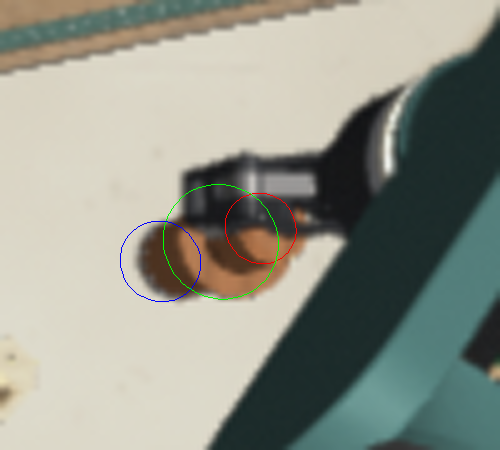

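Request:
arm_command(series=[[0.0005, 0.014, 0.09, 0, 0, 0], [0.0005, 0.014, 0.188, 0, 0, 0], [0.0005, 0.014, 0.188, 0, 0, 0], [0.0005, 0.014, 0.188, 0, 0, 0]])

```text
time_s: 11.02
tool_pos: [0.4565, -0.3201, 0.1893]
ee_rot: [1.0, 0.0, 0.001, 0.0]
wrist_force: [1.0, -0.6, 0.1]
gripper_width: 0.0855
```

Request:
arm_command(series=[[0, 0, 0, 0, 0, 0], [0, 0, 0, 0, 0, 0], [0, 0, 0, 0, 0, 0], [0, 0, 0, 0, 0, 0], [0, 0, 0, 0, 0, 0]], claw=1)

```text
time_s: 11.65
tool_pos: [0.4561, -0.3204, 0.1888]
ee_rot: [1.0, -0.0, 0.001, 0.0]
wrist_force: [0.4, 0.7, 7.2]
gripper_width: 0.0325
```

Request:
arm_command(series=[[0, 0, 0, 0, 0, 0], [0, 0, 0, 0, 0, 0], [0, 0, 0, 0, 0, 0], [0, 0, 0, 0, 0, 0], [0, 0, 0, 0, 0, 0]])

```text
time_s: 12.28
tool_pos: [0.4561, -0.3204, 0.1888]
ee_rot: [1.0, -0.0, 0.001, 0.0]
wrist_force: [-0.1, 0.9, 6.1]
gripper_width: 0.033
```

Run:
```python
from ov import *
s=eyes.camera("side");t=eyes.camera("top")
D((.456,-.3185,.186)); p=sensors.state()["tool_pos"]; x,y=p[:2]
C=[(x,y,.1,.029,(0,255,0)),(x,y,0,.022,(255,0,0))]
cv2.imwrite("pics/d2.png",np.hstack([view(s,C,(325,125,415,215),6,0)]))
cv2.imwrite("pics/d2t.png",view(t,C,(385,180,485,270),5,0))
```

```text
t 12.38 at [ 0.4561 -0.3204  0.1887] w 0.0329 F [0.5 1.5 6.4] -> [-0.0002 -0.0039  0.0055] [ 0.0002 -0.0006 -0.0003]
```

View pics/d2.png

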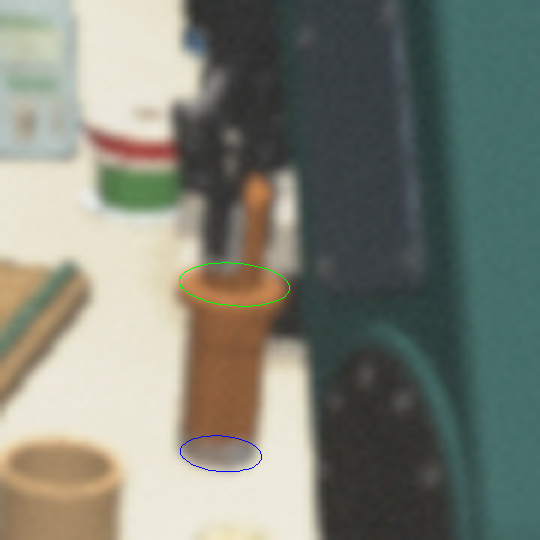

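View pics/d2t.png

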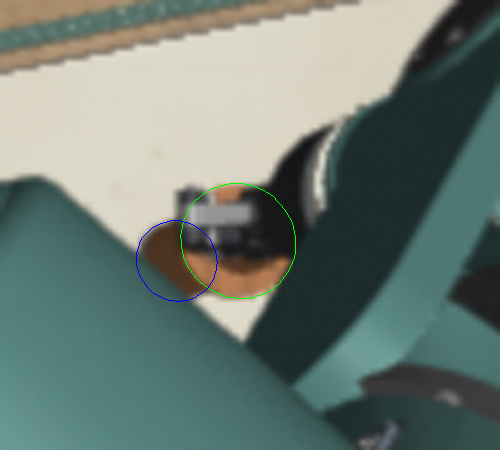

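Request:
arm_command(series=[[0, 0, -0.04, 0, 0, 0], [0, 0, -0.14, 0, 0, 0], [0, 0, -0.25, 0, 0, 0], [0, 0, -0.36, 0, 0, 0], [0, -0.05, -0.37, 0, 0, 0]])

```text
time_s: 13.0
tool_pos: [0.4574, -0.2974, 0.3773]
ee_rot: [1.0, -0.001, 0.004, 0.003]
wrist_force: [-0.9, 0.8, -1.5]
gripper_width: 0.0325
```

Run:
```python
from ov import *
D((.4395,.246,.375))
```

```text
t 13.0 at [ 0.4574 -0.2974  0.3773] w 0.0325 F [-0.9  0.8 -1.5] -> [-0.0382 -1.0868 -0.0027] [ 0.0031 -0.0034 -0.0011]
```

Request:
arm_command(series=[[-0.007, -0.1, 0, 0, 0, 0], [-0.014, -0.22, 0, 0, 0, 0], [-0.02, -0.34, 0, 0, 0, 0], [-0.024, -0.46, 0, 0, 0, 0], [-0.028, -0.58, 0, 0, 0, 0]])

```text
time_s: 13.62
tool_pos: [0.4401, -0.0028, 0.3714]
ee_rot: [1.0, -0.0, -0.001, -0.0]
wrist_force: [1.0, 0.8, -2.4]
gripper_width: 0.0328
```

Run:
```python
from ov import *
D((.4395,.246,.375))
```

```text
t 13.62 at [ 0.4401 -0.0028  0.3714] w 0.0328 F [ 1.   0.8 -2.4] -> [-0.0016 -0.4977 -0.0068] [-0.0004  0.0011 -0.0004]
```

Request:
arm_command(series=[[0, -0.12, -0.006, 0, 0, 0], [0, -0.24, -0.006, 0, 0, 0], [0, -0.35, -0.006, 0, 0, 0], [0, -0.44, -0.006, 0, 0, 0], [0, -0.49, -0.006, 0, 0, 0]])

```text
time_s: 14.25
tool_pos: [0.44, 0.242, 0.3741]
ee_rot: [1.0, 0.001, -0.002, 0.0]
wrist_force: [-0.8, -0.9, -2.4]
gripper_width: 0.0326
```

Request:
arm_command(series=[[0, 0, 0, 0, 0, 0], [0, 0, 0, 0, 0, 0]])

```text
time_s: 14.5
tool_pos: [0.441, 0.2391, 0.3747]
ee_rot: [1.0, -0.0, -0.001, 0.001]
wrist_force: [-0.3, -0.6, -1.8]
gripper_width: 0.0329
```

```bash
cat > lk2.py <<'E'
from ov import *
import sys
s=eyes.camera("side");t=eyes.camera("top")
D((.4395,.246,.345)); p=sensors.state()["tool_pos"]; x,y,z=p; z-=.1887
C=[(x,y,z,.022,(255,0,0)),(x,y,z+.1,.029,(0,255,0)),(.4395,.246,.151,.026,(0,0,255))]
cv2.imwrite(sys.argv[1],np.hstack([view(s,C,(210,140,310,270),5,0),view(s,[],(210,140,310,270),5,0)])[:,:])
cv2.imwrite(sys.argv[1].replace(".","t."),view(t,C,(165,180,255,280),6,0))
E
python3 lk2.py pics/e1.png
```

```text
t 14.6 at [0.4415 0.2388 0.3752] w 0.0327 F [-0.   0.  -0.5] -> [-0.0039 -0.0145  0.0604] [ 0.0003  0.0005 -0.0007]
```

View pics/e1.png

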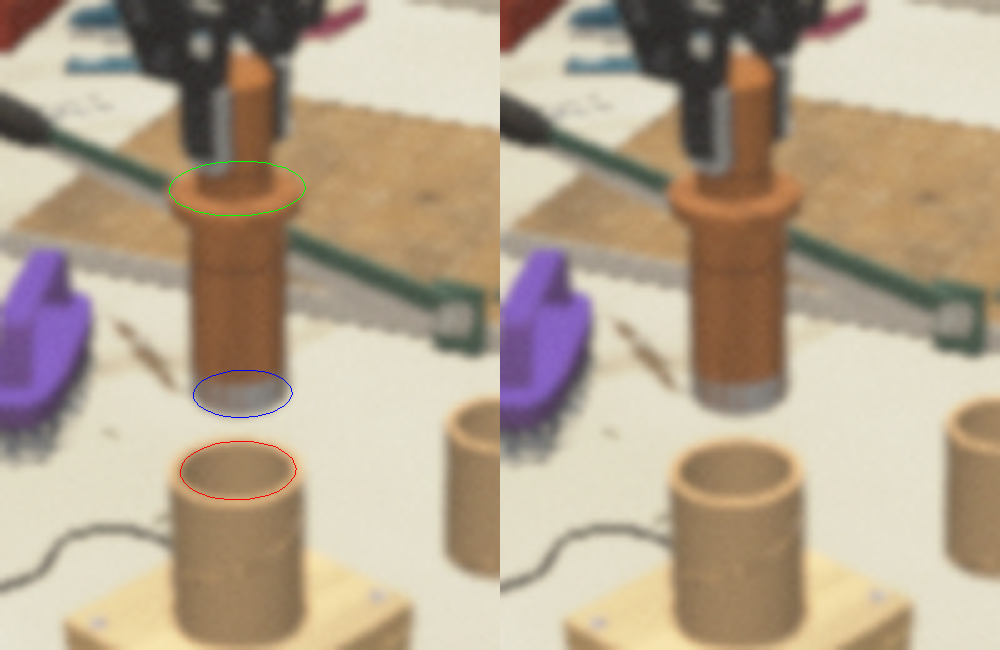

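View pics/e1t.png

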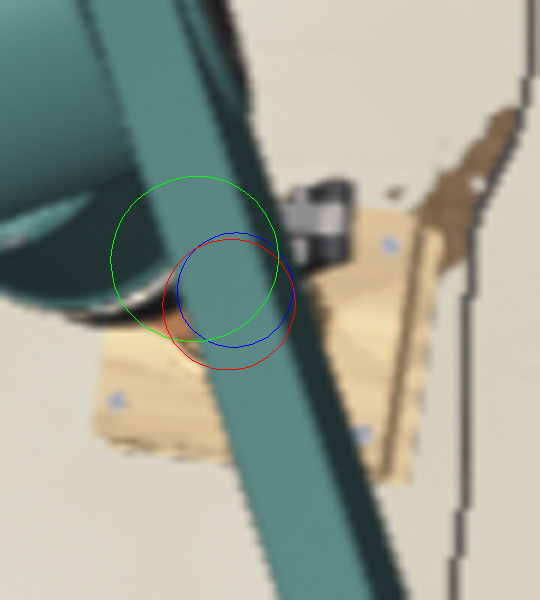

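Request:
arm_command(series=[[-0.004, -0.0144, 0.02, 0, 0, 0], [-0.004, -0.0144, 0.045, 0, 0, 0], [-0.004, -0.0144, 0.06, 0, 0, 0], [-0.004, -0.0144, 0.06, 0, 0, 0]])

```text
time_s: 15.1
tool_pos: [0.4395, 0.2466, 0.3446]
ee_rot: [1.0, -0.0, -0.001, 0.0]
wrist_force: [0.7, -0.2, -1.3]
gripper_width: 0.0326
```

```bash
python3 lk2.py pics/e2.png
```

```text
t 15.2 at [0.4401 0.2469 0.3457] w 0.0328 F [ 0.4  0.5 -1.5] -> [-0.0011  0.0017  0.0013] [-0.      0.     -0.0003]
```

View pics/e2.png

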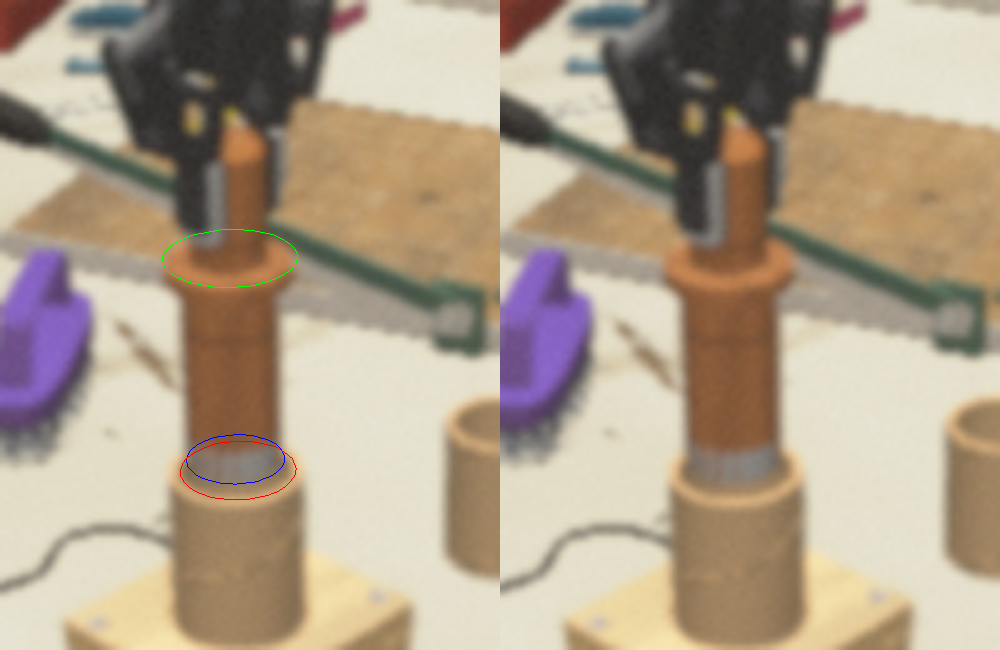

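Request:
arm_command(series=[[-0.0025, 0.0025, 0.015, 0, 0, 0], [-0.0025, 0.0025, 0.035, 0, 0, 0], [-0.0025, 0.0025, 0.05, 0, 0, 0], [-0.0025, 0.0025, 0.05, 0, 0, 0]])

```text
time_s: 15.7
tool_pos: [0.4382, 0.2455, 0.3198]
ee_rot: [1.0, -0.0, -0.001, 0.0]
wrist_force: [-0.3, -0.2, -1.9]
gripper_width: 0.0331
```

```bash
python3 lk2.py pics/e3.png
```

```text
t 15.8 at [0.4387 0.2457 0.3206] w 0.0329 F [-0.  -0.1 -2.3] -> [ 0.0016 -0.0006 -0.0488] [-0.      0.0001 -0.0002]
```

View pics/e3.png

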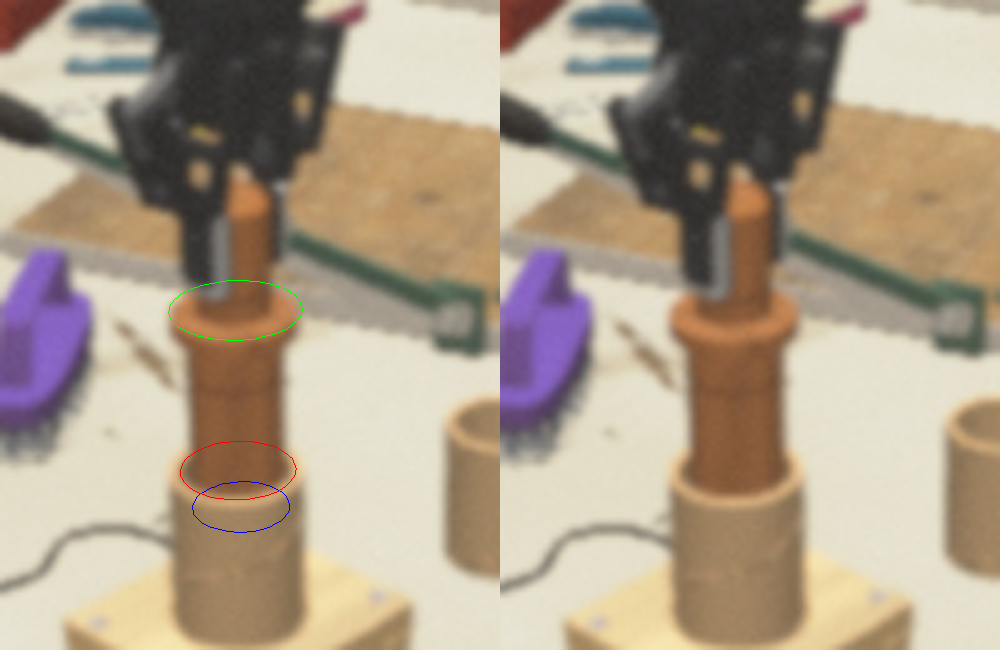

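Request:
arm_command(series=[[0, 0, 0.012, 0, 0, 0], [0, 0, 0.024, 0, 0, 0], [0, 0, 0.036, 0, 0, 0], [0, 0, 0.048, 0, 0, 0], [0, 0, 0.06, 0, 0, 0]])

```text
time_s: 16.42
tool_pos: [0.4393, 0.2459, 0.2915]
ee_rot: [1.0, -0.0, 0.001, -0.0]
wrist_force: [-1.2, -0.4, 7.4]
gripper_width: 0.0327
```

Request:
arm_command(series=[[0, 0, 0.012, 0, 0, 0], [0, 0, 0.024, 0, 0, 0], [0, 0, 0.036, 0, 0, 0], [0, 0, 0.048, 0, 0, 0], [0, 0, 0.06, 0, 0, 0]])

```text
time_s: 17.05
tool_pos: [0.4389, 0.2458, 0.2607]
ee_rot: [1.0, -0.0, 0.0, -0.0]
wrist_force: [-0.5, -0.3, -3.0]
gripper_width: 0.033
```

```bash
python3 lk2.py pics/e4.png
```

```text
t 17.15 at [0.4383 0.2455 0.2598] w 0.0331 F [ 1.2 -0.6 -2.1] -> [ 0.0023 -0.0009 -0.1703] [ 0.0002  0.0006 -0.0003]
```

View pics/e4.png

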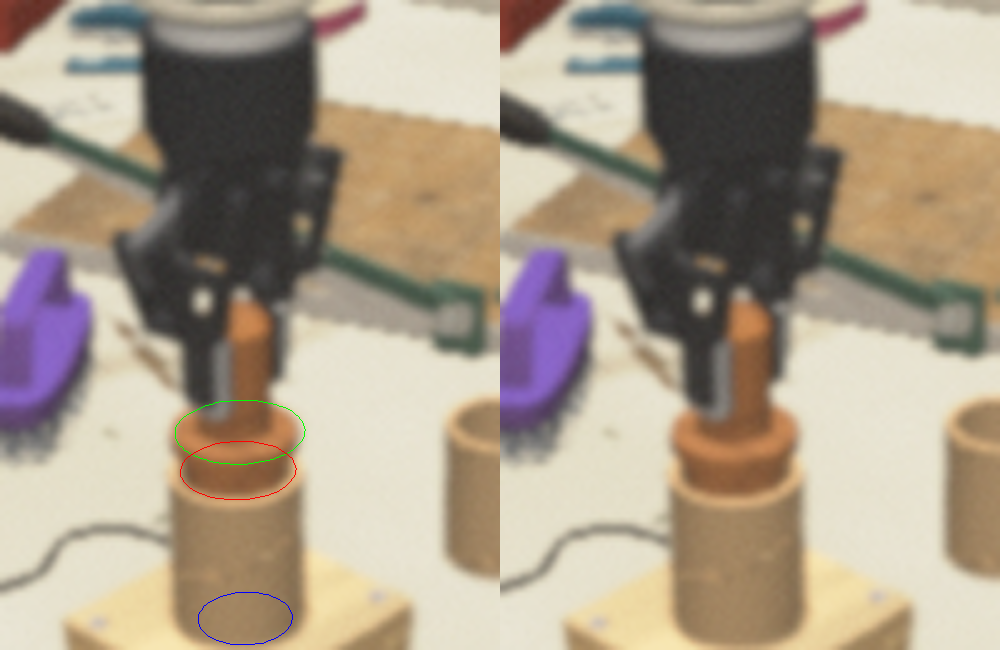

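Request:
arm_command(series=[[0, 0, 0.008, 0, 0, 0], [0, 0, 0.014, 0, 0, 0], [0, 0, 0.016, 0, 0, 0], [0, 0, 0.016, 0, 0, 0]])

```text
time_s: 17.65
tool_pos: [0.4386, 0.2457, 0.2526]
ee_rot: [1.0, -0.0, -0.0, -0.0]
wrist_force: [0.0, -0.4, -1.5]
gripper_width: 0.0323
```

Run:
```python
from ov import *
D((.4395,.246,.345))
s=eyes.camera("side"); cv2.imwrite("pics/e5.png",view(s,[],(210,200,310,310),6,0))
```

```text
t 17.65 at [0.4386 0.2457 0.2526] w 0.0323 F [ 0.  -0.4 -1.5] -> [ 0.0017 -0.0007 -0.1848] [-0.      0.0001 -0.0003]
```

View pics/e5.png

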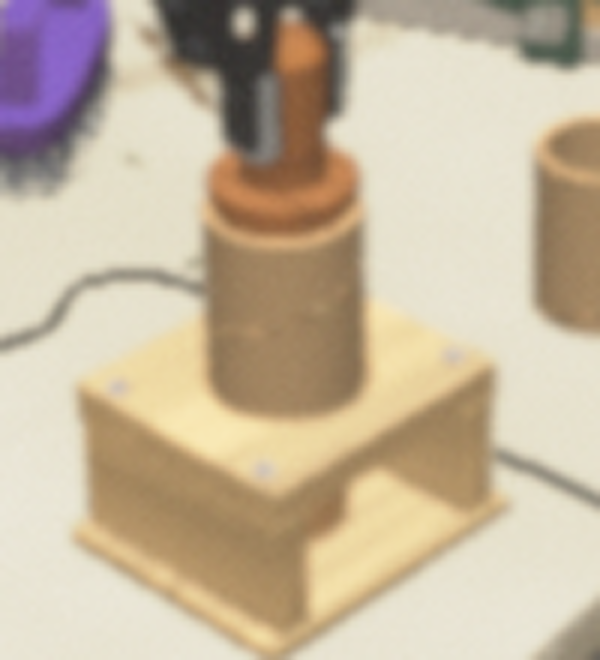

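Request:
arm_command(series=[[0, 0, -0.03, 0, 0, 0], [0, 0, -0.08, 0, 0, 0], [0, 0, -0.14, 0, 0, 0], [0, 0, -0.2, 0, 0, 0], [0, 0, -0.245, 0, 0, 0]])

```text
time_s: 18.32
tool_pos: [0.4389, 0.2458, 0.3779]
ee_rot: [1.0, -0.0, 0.001, -0.001]
wrist_force: [1.2, -0.7, -1.4]
gripper_width: 0.0327
```

Request:
arm_command(series=[[0, 0, 0, 0, 0, 0], [0, 0, 0, 0, 0, 0]])

```text
time_s: 18.58
tool_pos: [0.4382, 0.2455, 0.3748]
ee_rot: [1.0, -0.0, -0.0, 0.0]
wrist_force: [0.3, -0.7, -2.5]
gripper_width: 0.0331
```

Run:
```python
from ov import *
D((.455,-.3185,.375))
s=eyes.camera("side"); cv2.imwrite("pics/e6.png",view(s,[],(200,140,320,310),4,0))
```

```text
t 18.57 at [0.4382 0.2455 0.3748] w 0.0331 F [ 0.3 -0.7 -2.5] -> [ 3.410e-02  1.128e+00 -2.000e-04] [ 0.0001  0.0003 -0.0002]
```

View pics/e6.png

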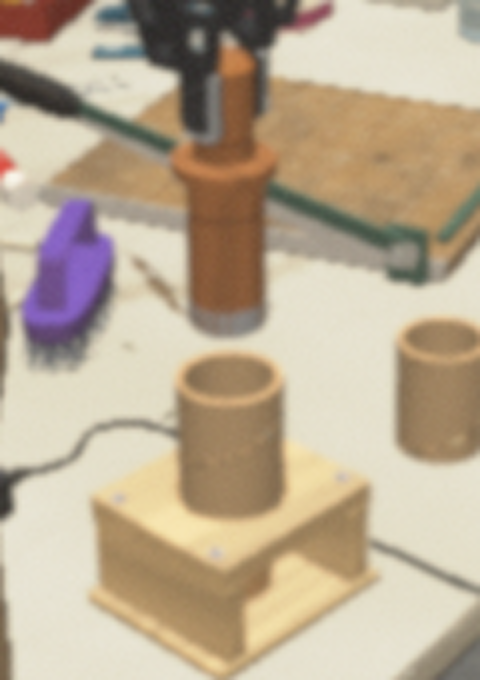

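Request:
arm_command(series=[[0.005, 0.08, 0, 0, 0, 0], [0.01, 0.2, 0, 0, 0, 0], [0.015, 0.32, 0, 0, 0, 0], [0.02, 0.44, 0, 0, 0, 0], [0.025, 0.56, 0, 0, 0, 0]])

```text
time_s: 19.25
tool_pos: [0.4503, -0.036, 0.3741]
ee_rot: [1.0, -0.0, -0.001, -0.0]
wrist_force: [1.8, -0.7, -1.1]
gripper_width: 0.0327
```

Request:
arm_command(series=[[0.003, 0.12, 0, 0, 0, 0], [0.005, 0.24, 0, 0, 0, 0], [0.008, 0.36, 0, 0, 0, 0], [0.01, 0.46, 0, 0, 0, 0], [0.01, 0.54, 0, 0, 0, 0]])

```text
time_s: 19.88
tool_pos: [0.4553, -0.3063, 0.3736]
ee_rot: [1.0, -0.001, -0.001, -0.001]
wrist_force: [0.3, 0.1, -1.9]
gripper_width: 0.0326
```

Request:
arm_command(series=[[0, 0, 0, 0, 0, 0], [0, 0, 0, 0, 0, 0]])

```text
time_s: 20.12
tool_pos: [0.4554, -0.3037, 0.3739]
ee_rot: [1.0, -0.0, -0.001, -0.001]
wrist_force: [-0.3, -0.9, -1.9]
gripper_width: 0.0327
```

Run:
```python
from ov import *
D((.456,-.3185,.205))
```

```text
t 20.12 at [ 0.4554 -0.3037  0.3739] w 0.0327 F [-0.3 -0.9 -1.9] -> [0.0019 0.0305 0.3377] [-0.0012  0.0009 -0.0005]
```

Request:
arm_command(series=[[0, 0.025, 0.08, 0, 0, 0], [0, 0.025, 0.18, 0, 0, 0], [0, 0.025, 0.28, 0, 0, 0], [0, 0.025, 0.345, 0, 0, 0], [0, 0.025, 0.345, 0, 0, 0]])

```text
time_s: 20.75
tool_pos: [0.4544, -0.314, 0.2002]
ee_rot: [1.0, 0.0, -0.003, -0.002]
wrist_force: [0.3, 0.0, -1.4]
gripper_width: 0.0329
```

Request:
arm_command(series=[[0, 0, 0.004, 0, 0, 0], [0, 0, 0.008, 0, 0, 0], [0, 0, 0.012, 0, 0, 0], [0, 0, 0.012, 0, 0, 0]])

```text
time_s: 21.25
tool_pos: [0.456, -0.3169, 0.1971]
ee_rot: [1.0, -0.0, 0.0, 0.0]
wrist_force: [-0.2, 0.9, -2.2]
gripper_width: 0.0326
```

Request:
arm_command(series=[[0, 0, 0.006, 0, 0, 0], [0, 0, 0.01, 0, 0, 0], [0, 0, 0.013, 0, 0, 0], [0, 0, 0.013, 0, 0, 0]])

```text
time_s: 21.75
tool_pos: [0.4558, -0.3168, 0.1899]
ee_rot: [1.0, -0.0, -0.0, -0.0]
wrist_force: [0.4, 0.6, -2.7]
gripper_width: 0.0328
```

Request:
arm_command(series=[[0, 0, 0.002, 0, 0, 0], [0, 0, 0.004, 0, 0, 0], [0, 0, 0.004, 0, 0, 0]])

```text
time_s: 22.12
tool_pos: [0.4561, -0.3169, 0.1888]
ee_rot: [1.0, -0.0, 0.0, 0.0]
wrist_force: [-0.9, 1.3, 5.4]
gripper_width: 0.0325
```

Contact at the original height. Release and rise.

Request:
arm_command(series=[[0, 0, 0, 0, 0, 0], [0, 0, 0, 0, 0, 0], [0, 0, 0, 0, 0, 0], [0, 0, 0, 0, 0, 0], [0, 0, 0, 0, 0, 0]], claw=-1)

```text
time_s: 22.75
tool_pos: [0.4559, -0.3168, 0.1881]
ee_rot: [1.0, -0.0, -0.0, -0.0]
wrist_force: [-0.0, -0.0, 0.6]
gripper_width: 0.0854
```

Request:
arm_command(series=[[0, 0, -0.05, 0, 0, 0], [0, 0, -0.14, 0, 0, 0], [0, 0, -0.24, 0, 0, 0], [0, 0, -0.24, 0, 0, 0], [0, 0, -0.24, 0, 0, 0]])

```text
time_s: 23.38
tool_pos: [0.4557, -0.3166, 0.3079]
ee_rot: [1.0, -0.0, -0.0, -0.0]
wrist_force: [-0.4, 1.0, -0.6]
gripper_width: 0.0856
```

Request:
arm_command(series=[[-0.08, 0.1, 0, 0, 0, 0], [-0.16, 0.2, 0, 0, 0, 0], [-0.24, 0.3, 0, 0, 0, 0], [-0.24, 0.3, 0, 0, 0, 0], [-0.24, 0.3, 0, 0, 0, 0]])

```text
time_s: 24.0
tool_pos: [0.3352, -0.4661, 0.3065]
ee_rot: [1.0, -0.001, -0.001, -0.002]
wrist_force: [-0.3, -0.2, 0.5]
gripper_width: 0.0855
```

Run:
```python
from ov import *
D((.456,-.3185,.205))
for n in ("side","top"): cv2.imwrite(f"pics/{n}9.png",eyes.camera(n)["pixels"][:,:,::-1])
```

```text
t 24.0 at [ 0.3352 -0.4661  0.3065] w 0.0855 F [-0.3 -0.2  0.5] -> [ 0.2412 -0.2951  0.2036] [-0.0016  0.0006 -0.0009]
```

View pics/side9.png

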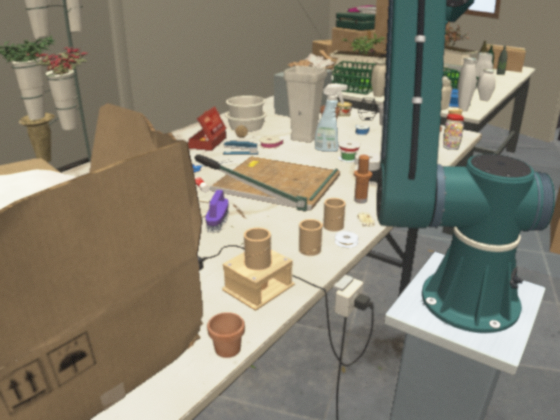

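View pics/top9.png

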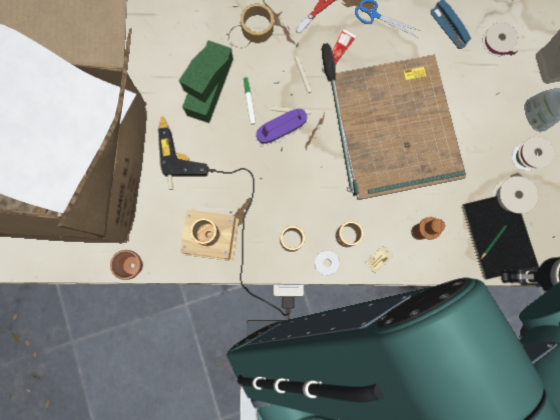

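Run:
```python
from ov import *
a=cv2.imread("pics/top9.png");b=cv2.imread("pics/side9.png")
pad([crop(a,175,200,240,270,6),crop(b,215,220,300,310,4.5)],"pics/fin.png")
```

```text
(no output)
```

View pics/fin.png

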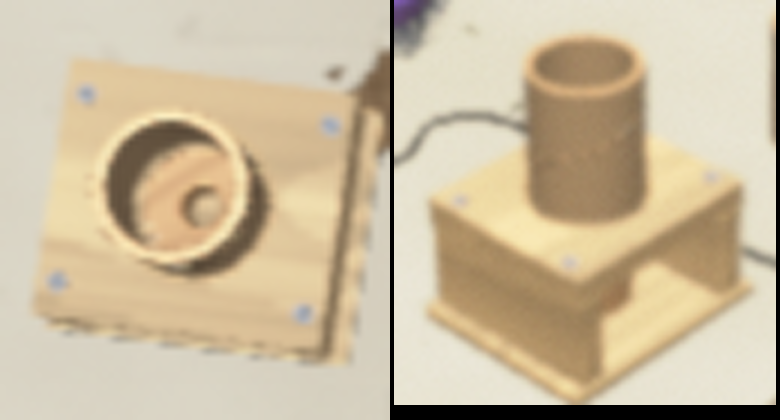

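The core stands upright in the recess. The hub lies flat on the base board: its hole shows through the bore in the top view, and its side shows through the opening in the side view. The drift stands upright at about (431,228) in the top picture. The two bare cores, the spool and the tags haven't moved.

```bash
python3 -c "
from station import job
print(job.hand_in())"
```

```text
the job is handed in; nothing more can be done
None
```

I set the core that still held its hub into the stand recess and drove the hub out with the drift. It dropped onto the base board. I then pulled the drift out and stood it upright on the bench where it had been. The arm was clear of everything when I handed the job in, at about 24 s of the 72 s allowed.

- **Core and hub:** the last pictures show the emptied core upright in the recess and the hub flat on the base board.
- **Drift and bystanders:** the drift is upright, and the two bare cores, spool and tags look unmoved.
- **Forces:** the highest wrist force I read was about 10 N. While driving the hub I read about 7 N upward, which fell back to the drift's weight once the hub came free.
- **Disagreements:** the two cameras disagreed by up to about 6 mm on some positions, mostly in y. I corrected by comparing parts within the same view. The core met the recess floor at the expected height, with about 2 N of sideways force. The gripper width read 60 mm on the 62 mm core and 33 mm on the 34 mm grip, and both grasps held.

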